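# Hang the sample basket on the stand hook

## Robot

A 6-joint arm with a two-finger parallel gripper is mounted at the origin on a cart in front of the work surface, level with it; the furniture and walls round the work are solid. World frame = base frame: x ahead of the robot, y to its left, z up, the work surface at z = 0. Lengths are in m, angles in rad, forces in N, time in s.
With the tool pointing down it reaches from about 0.25 to 0.725 m from the base axis. Payload 4 kg.
Tool frame: the origin (TCP) lies on the front face of the gripper's body, between the roots of the fingers; the fingertips stand 73 mm ahead of it and the grasp point (between the pads) lies 54 mm ahead of it; z points along the fingers, y is the line along which they close (so a half turn about z gives the same grasp; the last joint's range is limited). The gripper opens to 85 mm and grips with 20 to 120 N. Pads are 22 mm wide; open, the fingers measure 114 mm over their backs; the gripper's body (76 mm by 85 mm) begins 54 mm behind the grasp point. The pads swing forward as they close: fully open they stand 13 mm farther back than shut.
Start: joints at [-1.331, 0.241, 0.005, 1.335, 0, 1.571], TCP at [0.119, -0.486, 0.304] pointing down, gripper open.
Joint ranges: [-2.72, 2.72], [-1.05, 1.87], [-1.09, 1.28], [-1.99, 2.15], [-1.42, 1.44], [-3.14, 3.14]. Speed limits (rad/s): [2.79, 2.79, 3.14, 3.14, 3.14, 3.14].

## Interface

Orientations are given as a unit quaternion [x, y, z, w].
In Python, from workcell import bot gives the robot as it stands. The module is installed in compiled form; this text tells all that it offers.
- The arm moves only by the tool step_arm, never from a script. Its argument "rows" is a list of rows, each a list of 2 entries, a list of its own where there are three numbers: the shift along the tool's x, y, z in mm, then the turn about the tool's z in degrees. A call has 1 to 12 rows; each row is the pose to reach, as a shift and turn from the pose commanded when the call began, along the tool's axes at that moment; what a row does not reach only later rows make up. A row lasts 1/8 s, in which the tool goes at most 62.5 mm and 10.7 degrees, less where a joint would pass 70% of its speed; a pose out of reach is approached as far as the arm can. A call with a gripper value outside its range is refused whole. "claw" is the gripper's target within -1 to 1 (shut at 1, half-way at 0, fully open at -1), set as the call begins (left out, the last holds). The fingers move at their own pace and stop on an object; the grip force is fixed at half the most. Time passes only in rows, so rows that repeat a pose let the fingers close. It gives the time, the measured TCP pose, the force, the opening and the grip force at its end, in the units of the state.
- bot.get_obs(): the state, without advancing time (a new reading comes with each control period).
- bot.camera(name): name is "side" or "top" or "wrist"; returns (picture, depth): 420x560x3 uint8, red, green, blue; 420x560 float32, m along the optical axis (not along the pixel's ray), 0 where there is no reading.
- bot.camera_params(name): a dict with "fx", "fy", "cx", "cy" (pixels), "pose" (4x4, takes a point from camera to world coordinates). Camera axes: x right, y up, looking along -z (the intrinsics and any distortion apply to the point x, -y, -z); pixel columns grow to the right and rows downward; lengths in m; the calibration is good to about 2 mm. A picture is of the moment at which its call begins: read the wrist's pose just before it. camera_params takes no time and is no camera call; for the wrist camera it gives the pose at the moment of the call.
- bot.job_done(): hands the job in; it is judged then, once.
Trained networks look in the newest picture that a camera, given by its name, has taken for a name from the list of things; names that differ only in an ending like _2 or _b are one class to them, and where a whole thing is asked for, a point or a joint stands for the part that bears it (a point fixed in the world has none). Each returns a list of dicts, best first, with "score" (0 to 1); they miss things now and then, are a little off and sometimes report something else, mostly with a low value. They report only what shows in the picture. A call takes as long as a camera call. They do not tell look-alikes from the thing itself.
- bot.trace(target, camera): "pixels" (420x560 bool, what is visible of it) and "uv" ([column, row] in pixels, amid what is visible of it).
The state is a dict: "clock": time; "joint_pos": joint angles; "joint_vel": joint speeds; "tau": joint torques, N m; "eef_pos": TCP position; "tool_rot": TCP orientation; "ft_force": force on the tool from outside, world axes, zero at the start; "ft_torque": the same for the moment, N m; "grip_width": finger opening in m; "grasp_force": force on a finger pad.
Only numpy, scipy, OpenCV 4.12 (cv2) and the standard library are available. Lean on these libraries where they do the work, as an engineer would, in place of code of your own. Each camera call takes 0.05 s, during which the arm holds its last target. There are 200 camera calls.

## Task

Pick up the small wire basket by the grip block on its bail and hang it on the hook of the height-adjustable stand, so that the bail's round bar lies in the dip of the hook behind the upturned tip and the basket hangs free and upright with its vial still inside. Someone has reset the hook's height on the post, so see or gently feel how high it is; do not push hard on the stand, do not let the basket drop, and leave the stamp and the dispenser bottle where they are.

Things in the scene. Friction and masses are not known exactly. Their poses are not given: they have to be found in the camera images.
- basket: Open-topped square stainless wire basket, 67 x 67 mm, rim 45 mm high, loose, 0.15 to 0.27 kg, with an arched bail; 138 mm high in all. Origin: centre of its underside; z up. The bail stands in its y-z plane: legs rise from the middles of the +y and -y rims, come together and run upright at y = +-14 mm (wire 5 mm thick) from z = 72 mm up into the grip block.
- basket_grip (a point): Centre of the grey grip block on top of the bail, 127 mm above the basket's underside: 14 mm along x, 34 mm along y, 22 mm high (axes as the basket's). Take it from above by its two faces that look to +y and -y, 34 mm apart, so that the hook can pass between the fingers.
- basket_eye (a point): Middle of the axis of the round bar (8 mm diameter, along y, arched a little) at the top of the eye under the grip block; 114 mm above the basket's underside. The eye is open along the basket's x axis, 23 mm wide in y; its top is this bar's underside at 110 mm, its bottom a thin wire with its upper side at 79 mm. The hook enters along x from either side; front and back are alike.
- stand: Fixed stand. Origin: on the desk straight below the middle of the hook's dip; z up; its x axis points from the dip to the post. Dark base plate 200 x 90 x 12 mm (x = -40 to 160 mm) lying under the hook; upright post of 13 mm diameter at x = 130 mm, y = 0, top 284 mm above the desk. A collar clamped on the post (24 mm diameter; it holds below about 60 N) carries the hook.
- stand_dip (a point): Point on the desk straight below the middle of the hook's dip, axes as the stand's. The hook is a bar of 8 mm diameter in the plane y = 0, running from the post towards -x. The height h of its axis in the dip is NOT reported: anywhere from 150 to 240 mm above the desk. It has to be seen or felt, e.g. by coming down gently with closed fingers on the level bar at x = 60 mm.
- stand_bar (a point): Point on the desk straight below the hook's level bar, at x = 60 mm in the stand's frame. Shape of the hook, with h the axis height in the dip: level at h + 8 mm (upper side h + 12 mm) from the post to x = 40 mm, sloping down to h at x = 18 mm, level at h (upper side h + 4 mm) to x = -14 mm, then the upturned tip, which ends at x = -28 mm with its top at h + 14 mm.
- sample_vial: Small capped glass vial, 18 mm diameter, 44 mm high, about 20 g, loose, standing in the basket on its floor (4 mm thick). Origin: centre of its underside.
- stamp: Wooden hand stamp, 24 x 45 x 66 mm, standing between the telephone and the pen pot; bystander. Origin: centre of its underside.
- dispenser: White round plastic dispenser bottle, 66 mm diameter, 115 mm high, standing on the desk between the telephone and the microscope; bystander. Origin: centre of its underside.
Mind the look-alikes: they are no part of the job. Leave any orange look-alike of the basket alone.

How it is judged:
At the end, for the whole second after the job is handed in: The basket hangs from the hook's dip: its underside over 30 mm above the desk, the middle of its bail bar within 30 mm horizontally of the middle of the dip, borne by the stand (over 0.5 N), within 0.25 rad of upright, at rest (under 0.05 m/s), with the vial still inside it (height (world z) of basket above 0.03 m and horizontal distance between basket_eye and stand_dip below 0.03 m and contact force between basket and stand above 0.5 N and angle between basket's own z axis and vertical below 0.25 rad and linear speed of basket below 0.05 m/s and z of sample_vial in the frame of basket between -0.002 and 0.045 m and horizontal distance between sample_vial and basket below 0.05 m); the robot touches nothing.
It fails at once if the basket is let drop (moves faster than 0.35 m/s with no finger on it) (contact force between the fingers and basket below 0.02 N and linear speed of basket above 0.35 m/s).
It fails at once if the stand is pushed harder than 45 N (contact force between stand and anything else above 45 N).
It fails at once if the stamp or the dispenser bottle is moved more than 30 mm (distance of any of stamp, dispenser from where it was at the start of the episode above 0.03 m).
It also fails if it takes over 59 s, if anything falls off the work surface, if the arm or the gripper's body presses on something with over 40 N, if the wrist force passes 120 N, or if a joint passes its speed limit or range.

## Working session

There is one attempt and no reset: what is moved stays moved. The work goes in short steps, Python scripts to look and compute and a tool call to move; the robot and the scene stay as the last step left them, time stands still between calls to the robot, and variables do not carry over. Pictures are saved under pics/ and viewed, at most 10 in all, crops included, and the job is handed in when it is done.

Besides the shell and the picture viewer there is one more tool, called after "Request:" as name([rows], argument=value, ...), one row to a line, values as JSON. step_arm: Moves the arm, as the interface text tells. Its arguments: {"type":"object","properties":{"rows":{"type":"array"},"claw":{"type":"number"}},"required":["rows"]}

```bash
mkdir -p pics; cat > h.py <<'E'
import numpy as np, cv2
from workcell import bot
def pts(cam, d, mask=None):
    p=bot.camera_params(cam)
    m=(d>0) if mask is None else (mask&(d>0))
    v,u=np.nonzero(m); z=d[v,u]
    P=np.stack([(u-p['cx'])/p['fx']*z,-(v-p['cy'])/p['fy']*z,-z],1)
    T=np.array(p['pose']); return P@T[:3,:3].T+T[:3,3],u,v
E
python3 - <<'E'
from h import *
o=bot.get_obs(); print(o['clock'],o['eef_pos'],o['tool_rot'])
for c in ['side','top']:
    im,d=bot.camera(c); cv2.imwrite(f'pics/{c}0.png',im[...,::-1]); np.save(f'{c}0.npy',d)
    print(c,{k:np.round(v,3).tolist() for k,v in bot.camera_params(c).items()})
    for t in ['basket','basket_grip','stand','sample_vial','stamp','dispenser']:
        for r in bot.trace(t,c)[:2]:
            P,u,v=pts(c,d,r['pixels'])
            print(c,t,round(r['score'],2),np.round(r['uv']),len(P), np.round(np.percentile(P,[2,50,98],axis=0),3).tolist() if len(P) else '')
E
```

```text
0.0 [ 0.11863136 -0.48522926  0.30300209] [ 9.92822016e-01  1.19596583e-01 -1.17949078e-04 -1.04352729e-03]
side {'fx': 481.056, 'fy': 481.056, 'cx': 289.23, 'cy': 204.41, 'pose': [[-0.999, -0.002, 0.033, 0.523], [0.03, -0.491, 0.871, 1.466], [0.015, 0.871, 0.491, 0.811], [0.0, 0.0, 0.0, 1.0]]}
side basket 0.97 [335. 306.] 911 [[0.341, 0.501, -0.002], [0.373, 0.575, 0.025], [0.407, 0.605, 0.137]]
side basket 0.93 [335. 257.] 780 [[0.309, 0.265, -0.003], [0.348, 0.378, 0.022], [0.389, 0.422, 0.138]]
side basket_grip 0.93 [281. 300.] 949 [[0.467, 0.488, -0.003], [0.505, 0.564, 0.02], [0.543, 0.596, 0.138]]
side basket_grip 0.81 [335. 308.] 755 [[0.341, 0.501, -0.002], [0.372, 0.577, 0.025], [0.407, 0.605, 0.137]]
side stand 0.98 [247. 236.] 1839 [[0.493, -0.044, -0.001], [0.597, 0.275, 0.013], [0.664, 0.326, 0.264]]
side sample_vial 0.41 [296. 265.] 79 [[0.457, 0.42, 0.015], [0.465, 0.428, 0.036], [0.473, 0.466, 0.051]]
side stamp 0.53 [243. 203.] 89 [[0.61, 0.028, -0.001], [0.623, 0.054, 0.012], [0.637, 0.071, 0.062]]
side dispenser 0.59 [281. 167.] 427 [[0.453, -0.17, 0.028], [0.484,
[... 361 characters left out ...]
0.443, 0.392, -0.002], [0.474, 0.423, 0.035], [0.517, 0.469, 0.139]]
top basket_grip 0.82 [138. 259.] 534 [[0.343, 0.536, -0.004], [0.377, 0.568, 0.019], [0.408, 0.608, 0.139]]
top basket_grip 0.75 [209. 272.] 478 [[0.314, 0.341, -0.004], [0.35, 0.384, 0.025], [0.394, 0.423, 0.139]]
top stand 0.62 [257. 192.] 2061 [[0.489, 0.178, 0.007], [0.577, 0.255, 0.012], [0.66, 0.325, 0.244]]
top sample_vial 0.67 [400. 223.] 697 [[0.456, -0.176, -0.0], [0.482, -0.139, 0.09], [0.517, -0.118, 0.116]]
top stamp 0.56 [327. 181.] 122 [[0.612, 0.027, -0.003], [0.622, 0.049, 0.014], [0.634, 0.066, 0.064]]
top dispenser 0.8 [399. 224.] 655 [[0.456, -0.173, 0.005], [0.481, -0.138, 0.09], [0.512, -0.118, 0.116]]
```

```bash
python3 - <<'E'
import cv2
a=cv2.imread('pics/side0.png')[130:350,180:400]; b=cv2.imread('pics/top0.png')[120:320,90:310]
cv2.imwrite('pics/sidec.png',cv2.resize(a,None,fx=2.7,fy=2.7,interpolation=3))
cv2.imwrite('pics/topc.png',cv2.resize(b,None,fx=3,fy=3,interpolation=3))
E
```

```text
(no output)
```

View pics/sidec.png

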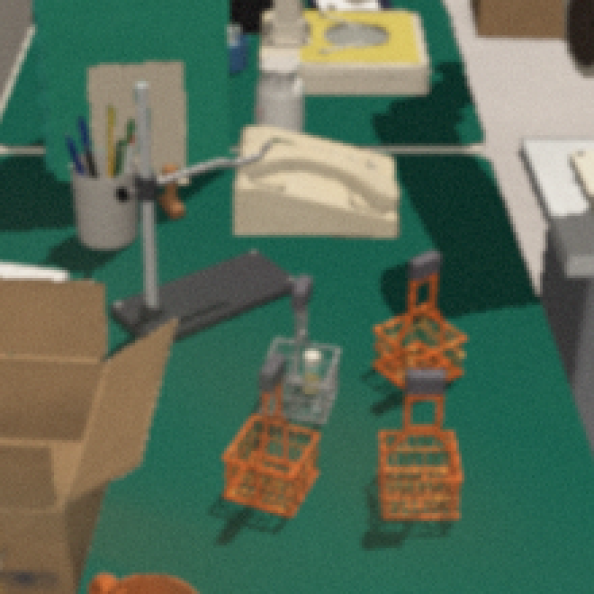

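View pics/topc.png

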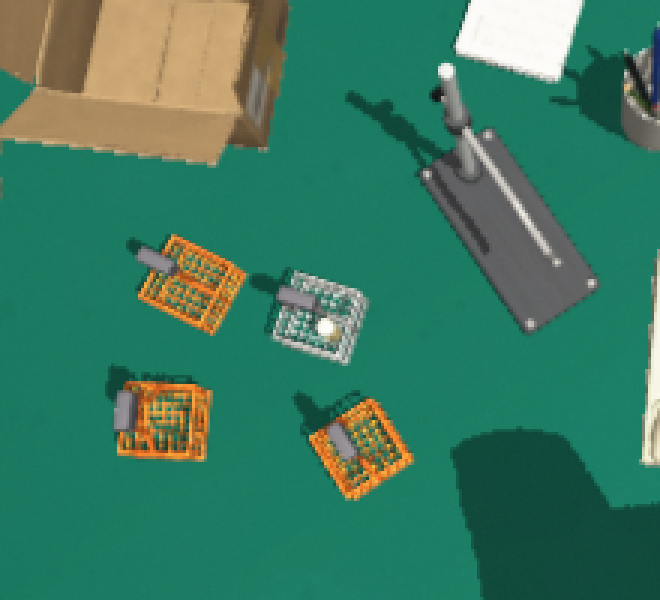

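```bash
python3 - <<'E'
from h import *
for c in ['side','top']:
    d=np.load(f'{c}0.npy'); P,u,v=pts(c,d)
    near=(abs(P[:,0]-.48)<.055)&(abs(P[:,1]-.435)<.055)
    g=P[near&(P[:,2]>.118)&(P[:,2]<.15)]
    b=P[near&(P[:,2]>.035)&(P[:,2]<.055)]
    if c=='top':
        near2=near
    for n,q in [('grip',g),('basket',b)]:
        if len(q)<5: print(c,n,len(q)); continue
        r=cv2.minAreaRect(q[:,:2].astype(np.float32)*1000)
        w=np.linalg.eigh(np.cov(q[:,:2].T))[1][:,1]
        print(c,n,len(q),np.round(q.mean(0),4),np.round(np.percentile(q,[3,97],axis=0),3).tolist(),np.round(r[0],1),np.round(r[1],1),round(r[2],1),'pca',np.degrees(np.arctan2(w[1],w[0])))
    # stand
    near=(abs(P[:,0]-.58)<.12)&(abs(P[:,1]-.26)<.12)
    q=P[near&(P[:,2]>.007)&(P[:,2]<.018)]
    q=q[np.linalg.norm(q[:,:2]-np.median(q[:,:2],0),axis=1)<.13]
    r=cv2.minAreaRect(q[:,:2].astype(np.float32)*1000)
    print(c,'base',len(q),np.round(q.mean(0),4),np.round(r[0],1),np.round(r[1],1),round(r[2],1))
    q=P[near&(P[:,2]>.04)]
    np.save(f'st_{c}.npy',q)
    for lo in np.arange(.04,.3,.02):
        s=q[(q[:,2]>=lo)&(q[:,2]<lo+.02)]
        if len(s): print(round(lo,2),len(s),np.round(s.mean(0),3),np.round(s.min(0),3),np.round(s.max(0),3))
E
```

```text
side grip 81 [0.4761 0.4368 0.1319] [[0.467, 0.417, 0.12], [0.486, 0.45, 0.139]] [475.6 432.1] [38.  13.9] 73.5 pca 70.25309475156233
side basket 161 [0.468  0.4287 0.0443] [[0.44, 0.392, 0.036], [0.503, 0.468, 0.052]] [475.9 429.8] [74.5 67.2] 73.8 pca 97.6290169410619
side base 1003 [0.5709 0.2549 0.0112] [573.5 254.5] [201.8  97.3] 37.1
0.04 61 [0.664 0.209 0.05 ] [0.625 0.14  0.041] [0.7   0.303 0.06 ]
0.06 54 [0.666 0.207 0.069] [0.626 0.14  0.061] [0.699 0.304 0.08 ]
0.08 62 [0.661 0.219 0.09 ] [0.626 0.141 0.08 ] [0.698 0.304 0.1  ]
0.1 33 [0.634 0.288 0.11 ] [0.625 0.14  0.1  ] [0.682 0.304 0.119]
0.12 34 [0.642 0.261 0.129] [0.625 0.141 0.121] [0.678 0.302 0.138]
0.14 45 [0.626 0.256 0.151] [0.512 0.144 0.14 ] [0.676 0.306 0.16 ]
0.16 209 [0.594 0.271 0.169] [0.503 0.2   0.16 ] [0.661 0.319 0.18 ]
0.18 40 [0.631 0.297 0.187] [0.62  0.287 0.18 ] [0.642 0.306 0.199]
0.2 30 [0.632 0.297 0.21 ] [0.626 0.292 0.2  ] [0.638 0.303 0.22 ]
0.22 34 [0.631 0.298 0.23 ] [0.626 0.29  0.221] [0.637 0.305 0.239]
0.24 31 [0.631 0.298 0.249] [0.625 0.291 0.24 ] [0.636 0.305 0.258]
0.26 33 [0.
[... 645 characters left out ...]
0.08 ] [0.7   0.298 0.1  ]
0.1 8 [0.629 0.291 0.112] [0.628 0.288 0.1  ] [0.63  0.297 0.119]
0.12 9 [0.634 0.276 0.131] [0.627 0.141 0.124] [0.674 0.298 0.139]
0.14 11 [0.618 0.185 0.153] [0.521 0.142 0.144] [0.676 0.298 0.159]
0.16 218 [0.584 0.258 0.17 ] [0.505 0.2   0.16 ] [0.662 0.316 0.18 ]
0.18 33 [0.63  0.291 0.185] [0.624 0.281 0.18 ] [0.641 0.304 0.198]
0.2 15 [0.63 0.29 0.21] [0.627 0.286 0.2  ] [0.635 0.297 0.22 ]
0.22 15 [0.63  0.292 0.23 ] [0.628 0.286 0.222] [0.633 0.299 0.238]
0.24 16 [0.629 0.291 0.25 ] [0.627 0.286 0.241] [0.635 0.297 0.26 ]
0.26 18 [0.63  0.291 0.27 ] [0.627 0.286 0.26 ] [0.634 0.298 0.277]
0.28 22 [0.633 0.292 0.283] [0.629 0.287 0.28 ] [0.638 0.297 0.286]
```

```bash
python3 - <<'E'
from h import *
a=np.radians(35.8); e=np.array([np.cos(a),np.sin(a)]); n=np.array([-e[1],e[0]]); dip=np.array([.5263,.2179])
for c in ['side','top']:
    q=np.load(f'st_{c}.npy'); r=q[:,:2]-dip; s=r@e*1e3; t=r@n*1e3
    for lo in range(-40,150,10):
        m=(s>=lo)&(s<lo+10)&(abs(t)<14)&(q[:,2]>.12)&(q[:,2]<.26)
        if m.any(): print(c,lo,m.sum(),'t',np.round([t[m].mean(),t[m].min(),t[m].max()],1),'z',np.round(np.percentile(q[m,2]*1e3,[0,50,90,100]),1))
    m=(q[:,2]>.2)&(abs(s-130)<15)&(abs(t)<15); print('post',s[m].mean(),t[m].mean())
E
```

```text
side -30 7 t [ 1.9 -1.   7.1] z [163.4 168.6 174.5 174.6]
side -20 10 t [ 3.2 -1.5  8. ] z [158.7 165.5 171.8 172.8]
side -10 9 t [ 1.6 -4.   5.8] z [154.4 162.  163.3 165.1]
side 0 8 t [3.4 0.6 9.1] z [159.4 162.7 165.  165. ]
side 10 9 t [ 2.1 -2.3  5.3] z [157.2 162.  164.6 164.7]
side 20 9 t [ 2.5 -0.9  6.2] z [160.1 165.1 166.9 168.6]
side 30 9 t [2.2 0.4 4.5] z [163.7 167.7 171.3 171.3]
side 40 6 t [2.5 0.9 4.2] z [166.5 171.3 172.7 172.9]
side 50 9 t [ 1.9 -4.6  6.9] z [166.2 170.2 171.6 173.5]
side 60 10 t [ 1.8 -3.8  6.8] z [166.8 169.7 171.8 174.1]
side 70 10 t [ 1.3 -6.1  6.9] z [164.1 169.3 173.  173.1]
side 80 7 t [ 0.2 -6.9  3.3] z [167.7 169.7 171.4 172. ]
side 90 9 t [ 2.3 -0.7  4.8] z [166.1 170.7 172.9 174.7]
side 100 9 t [ 1.3 -1.7  5.6] z [165.  169.4 172.5 175.4]
side 110 8 t [ 2.  -0.4  5.7] z [167.  170.5 175.2 179.8]
side 120 74 t [ 5.4 -2.4 13.2] z [123.4 183.5 242.6 257.3]
side 130 154 t [ 3.8 -9.6 13.3] z [120.8 187.3 245.  258. ]
side 140 17 t [ 2.5 -3.8 12.3] z [158.2 169.2 176.9 182. ]
post 131.67804384337808 2.8902361597799846
top -30 7 t [-2.2 -5.2  0.
[... 354 characters left out ...]
 167.8 171.1 176.3]
top 40 11 t [-2.  -5.5  1.2] z [168.3 171.4 172.7 172.9]
top 50 13 t [-2.3 -6.2  1.6] z [167.  171.  173.7 174.2]
top 60 11 t [-2.4 -6.4  1.2] z [167.8 170.9 173.7 176.5]
top 70 10 t [-2.8 -6.7  0.8] z [167.4 170.6 172.  174.1]
top 80 13 t [-2.1 -5.3  1.3] z [167.4 170.1 173.4 174. ]
top 90 12 t [-2.  -6.2  1.5] z [165.8 169.5 173.7 173.9]
top 100 11 t [-2.4 -6.3  1.1] z [168.  171.4 172.3 172.4]
top 110 17 t [-2.  -6.5  3.6] z [162.7 171.7 176.3 184.2]
top 120 94 t [ -1.3 -13.2   8.7] z [124.4 190.8 247.  259.9]
top 130 17 t [  2.9 -11.7   9. ] z [127.  182.  233.6 252. ]
top 140 3 t [-0.7 -1.6  0.1] z [168.  168.7 171.1 171.7]
post 127.43474069269368 -1.4845720066769426
```

```bash
python3 - <<'E'
from h import *
A=[pts(c,np.load(f'{c}0.npy'))[0] for c in ['side','top']]
P=np.vstack(A)
print('rows x, cols y .5..-.6, cm')
print('      ',*[f'{y:4d}' for y in range(50,-61,-5)])
for x in range(0,75,5):
    row=[]
    for y in range(50,-61,-5):
        m=(abs(P[:,0]*100-x)<2.5)&(abs(P[:,1]*100-y)<2.5)
        row.append(f'{np.percentile(P[m,2],98)*100:4.0f}' if m.sum()>3 else '   .')
    print(f'{x:4d}: ',*row)
m=(P[:,0]>.4)&(P[:,0]<.56)&(P[:,1]>0)&(P[:,1]<.17)&(P[:,2]>.02)
print('phone max y by z',[(z,np.round(P[m&(P[:,2]>z/100),1].max(),3)) for z in (2,4,5,6,7,8) if (m&(P[:,2]>z/100)).any()])
E
```

```text
rows x, cols y .5..-.6, cm
         50   45   40   35   30   25   20   15   10    5    0   -5  -10  -15  -20  -25  -30  -35  -40  -45  -50  -55  -60
   0:   -73  -74  -74  -73  -73  -73  -64    0    1   31   31   31    .   -0    .    .    .    .  -73  -73  -73  -73  -73
   5:   -73  -73  -73  -73  -73  -73  -64    0   27   43   60    2    1    0  -74  -74  -73  -62  -61  -73  -73  -73  -74
  10:   -73  -74  -73  -73  -73  -73  -64    0   30   49   65    1    1    0  -65  -74  -73  -63   34   60   29   29  -66
  15:   -74  -74  -74  -73  -73  -73  -64    0    0   50   62   64   68    0  -74  -74  -74  -74  -25   60   58   34  -27
  20:     0    0    0    0    0    0    0    0    0    0    0    0    0    0    0    0    0    0    0    0    0    0    0
  25:     0    0    0    0    0    0    0    0    0    0    0    0    0    0    0    0    5    5    5    5    5    0    0
  30:     0    0    5    4    0    0    0    0    0    0    0    0    0    0    0    0    5   35   34   34    5    4    2
  35:     0    0   14   14    0    0    0    0    6    6    4    3    0    0    0    0   30   34 
[... 340 characters left out ...]
   12   11    0    5   21   29   29    5    3    3
  55:     1    0    0    0    1   17   16    1   10   10    7   30   31   31   29    0    0    0    7    4    0    3    3
  60:    15    0    0    1   18   17    1    0    0    6    0   30   32   31   31    0    0    0    4    0    0    3    3
  65:    18    0    0    1   28    1    0   14   14    6    0   30   32   31   31    0    0    0    0    8    9    8    8
  70:    18    0    0    0    1    0    0   13   14   15    0   31   32   31   31    .    .    0    0   36   37   37   37
phone max y by z [(2, np.float64(0.124)), (4, np.float64(0.124)), (5, np.float64(0.115)), (6, np.float64(0.112)), (7, np.float64(0.108)), (8, np.float64(0.107))]
```

Request:
step_arm([
  [[0,0,-40],-10],
], claw=-1)

```text
clock: 0.82
eef_pos: [0.1183, -0.4841, 0.3412]
tool_rot: [0.978, 0.208, -0.0, -0.004]
ft_force: [0.1, -0.1, 0.6]
grip_width: 0.0856
grasp_force: 0.0
```

```bash
python3 -c "
from workcell import bot
o=bot.get_obs();print(o['clock'],o['joint_pos'],o['eef_pos'],o['tool_rot'],o['ft_force'])"
```

```text
0.825 [-1.33103608e+00  2.29834426e-01  8.76660857e-02  1.43656799e+00
 -1.85994051e-05  1.39145481e+00] [ 0.11833348 -0.48407361  0.34120058] [ 9.78116723e-01  2.08019026e-01 -1.29208000e-04 -3.96789716e-03] [ 0.13162718 -0.14238048  0.55669164]
```

Request:
step_arm([
  [[38,-40,-10],-10],
  [[76,-80,-19],-20],
  [[114,-120,-19],-30],
  [[153,-160,-19],-40],
  [[191,-200,-19],-50],
  [[229,-240,-19],-60],
  [[267,-280,-19],-70],
])

```text
clock: 1.7
eef_pos: [0.2506, -0.1204, 0.3632]
tool_rot: [0.682, 0.731, 0.0, 0.001]
ft_force: [1.0, -0.6, 0.6]
grip_width: 0.0853
grasp_force: 0.0
```

Request:
step_arm([
  [[53,26,0],-7],
  [[106,53,0],-14],
  [[160,80,0],-21],
  [[213,106,0],-28],
  [[266,132,0],-36],
  [[320,159,0],-43],
  [[373,186,10],-50],
  [[426,212,30],-57],
  [[480,239,50],-64],
  [[532,265,63],-70],
  [[532,265,63],-70],
])

```text
clock: 3.08
eef_pos: [0.4802, 0.4293, 0.2933]
tool_rot: [0.14, 0.99, -0.003, -0.003]
ft_force: [-0.2, -0.4, -0.8]
grip_width: 0.0856
grasp_force: 0.0
```

```bash
python3 - <<'E'
from h import *
o=bot.get_obs(); print(o['clock'],o['eef_pos'],o['tool_rot'],o['joint_pos'])
im,d=bot.camera('wrist'); cv2.imwrite('pics/w1.png',im[...,::-1])
p=bot.camera_params('wrist'); print(p['fx'],p['cx'],p['cy'],np.round(p['pose'],3).tolist())
P,u,v=pts('wrist',d)
near=(abs(P[:,0]-.4775)<.06)&(abs(P[:,1]-.429)<.06)
for n,lo,hi in [('grip',.118,.15),('rim',.035,.055)]:
    m=near&(P[:,2]>lo)&(P[:,2]<hi); q=P[m]
    if len(q)<9: print(n,len(q)); continue
    r=cv2.minAreaRect(q[:,:2].astype(np.float32)*1000)
    print(n,len(q),np.round(np.percentile(q,[2,50,98],axis=0),3).tolist(),np.round(r[0],1),np.round(r[1],1),round(r[2],1),'uv',u[m].mean(),v[m].mean())
E
```

```text
3.075 [0.48015938 0.42929613 0.29327361] [ 0.13969058  0.99018671 -0.00299762 -0.00280008] [7.29382014e-01 5.48014485e-01 4.34978886e-01 1.46595441e+00
 4.10638246e-04 1.00968055e+00]
348.18996267909466 271.8467866397888 210.7169884276018 [[0.279, -0.913, -0.298, 0.403], [0.96, 0.264, 0.093, 0.451], [-0.007, -0.312, 0.95, 0.366], [0.0, 0.0, 0.0, 1.0]]
grip 1201 [[0.467, 0.411, 0.123], [0.475, 0.427, 0.14], [0.485, 0.442, 0.141]] [476.9 426.3] [33.9 13.7] 73.9 uv 270.2772689425479 212.96086594504578
rim 1219 [[0.44, 0.388, 0.036], [0.465, 0.421, 0.049], [0.516, 0.464, 0.052]] [478.1 425.9] [67.6 67.5] 74.6 uv 267.9655455291222 175.82116488925348
```

View pics/w1.png

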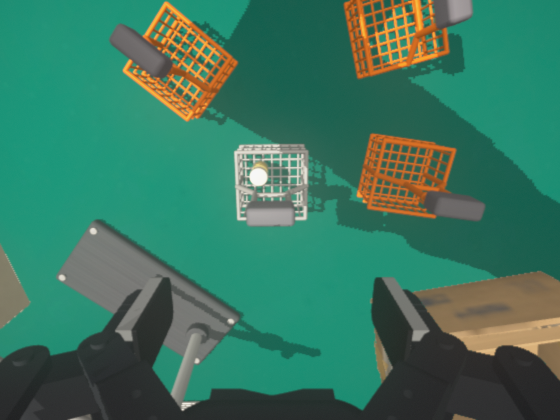

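Request:
step_arm([
  [[2,-3,25],0],
  [[2,-3,55],0],
  [[2,-3,85],0],
  [[2,-3,105],0],
  [[2,-3,114],0],
  [[2,-3,114],0],
])

```text
clock: 3.88
eef_pos: [0.4775, 0.4232, 0.1869]
tool_rot: [0.142, 0.99, 0.0, 0.0]
ft_force: [-0.2, 0.6, 0.1]
grip_width: 0.0855
grasp_force: 0.0
```

Request:
step_arm([
  [[0,0,0],0],
  [[0,0,0],0],
  [[0,0,0],0],
  [[0,0,0],0],
  [[0,0,0],0],
  [[0,0,0],0],
], claw=1)

```text
clock: 4.62
eef_pos: [0.478, 0.4246, 0.1868]
tool_rot: [0.141, 0.99, 0.001, 0.001]
ft_force: [0.6, 1.4, 4.1]
grip_width: 0.0327
grasp_force: 60.1
```

Request:
step_arm([
  [[0,0,-5],0],
  [[0,0,-12],0],
  [[0,0,-25],0],
  [[0,0,-45],0],
  [[0,0,-60],0],
  [[0,0,-60],0],
  [[0,0,-60],0],
])

```text
clock: 5.5
eef_pos: [0.4772, 0.4237, 0.2454]
tool_rot: [0.141, 0.99, -0.0, -0.0]
ft_force: [-0.2, -0.2, -3.1]
grip_width: 0.0329
grasp_force: 59.8
```

Request:
step_arm([
  [[-1,-12,-4],-3],
  [[-2,-36,-10],-8],
  [[-4,-62,-13],-14],
  [[-5,-88,-13],-20],
  [[-7,-114,-13],-26],
  [[-8,-140,-13],-32],
  [[-9,-166,-13],-38],
  [[-11,-190,-13],-44],
  [[-12,-204,-13],-50],
  [[-12,-209,-13],-52],
  [[-12,-209,-13],-52],
])

```text
clock: 6.88
eef_pos: [0.4299, 0.2193, 0.2583]
tool_rot: [-0.306, 0.952, -0.0, -0.001]
ft_force: [-0.3, 0.7, -2.0]
grip_width: 0.0328
grasp_force: 60.0
```

```bash
python3 - <<'E'
from h import *
o=bot.get_obs(); print(o['clock'],o['eef_pos'],o['tool_rot'],o['grip_width'])
for c in ['side','wrist']:
    im,d=bot.camera(c); np.save(c+'1.npy',d)
    if c=='side': im=cv2.resize(im[120:320,200:400],None,fx=3,fy=3,interpolation=2)
    cv2.imwrite(f'pics/{c}1.png',im[...,::-1])
E
```

```text
6.875 [0.42991107 0.21934458 0.25826339] [-3.06297174e-01  9.51935618e-01 -1.05101650e-04 -7.80608240e-04] 0.032847620766199265
```

View pics/side1.png

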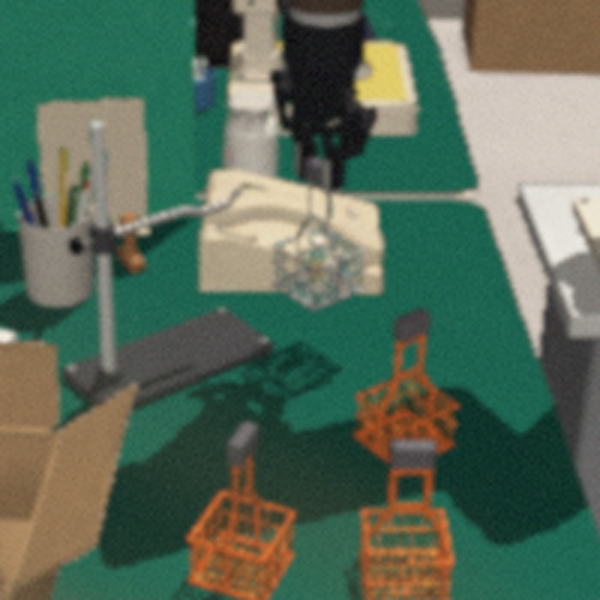

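View pics/wrist1.png

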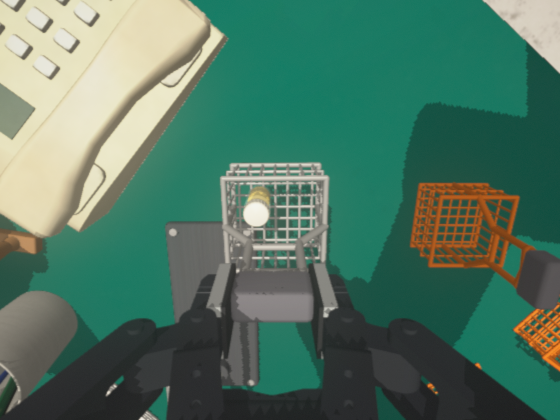

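```bash
python3 - <<'E'
from h import *
a=np.radians(35.8); e=np.array([np.cos(a),np.sin(a)]); n=np.array([-e[1],e[0]]); dip=np.array([.5263,.2179])
print('tcp s,t',(np.array([.4299,.2193])-dip)@e,(np.array([.4299,.2193])-dip)@n)
for c in ['side','wrist']:
    P,u,v=pts(c,np.load(c+'1.npy'))
    if c=='wrist':
        # wrist pose unchanged since picture
        pass
    r=P[:,:2]-np.array([.43,.2195]); s=r@e*1e3; t=r@n*1e3; z=P[:,2]*1e3
    for lo in range(55,225,10):
        m=(abs(s)<40)&(abs(t)<40)&(z>=lo)&(z<lo+10)
        if m.any(): print(c,lo,m.sum(),'s',np.round(np.percentile(s[m],[3,50,97]),1),'t',np.round(np.percentile(t[m],[3,50,97]),1))
E
```

```text
tcp s,t -0.07736761140558898 0.057525409215352596
side 65 76 s [-33.5  11.9  32.2] t [-28.9  -0.5  38.9]
side 75 88 s [-35.1   1.8  32.6] t [-27.5  16.5  39. ]
side 85 50 s [-35.   -2.3  32.3] t [-28.5  16.7  39. ]
side 95 83 s [-35.2  -2.   33. ] t [-27.2   4.5  38.8]
side 105 65 s [-34.1  -4.8  32. ] t [-30.8  -0.3  39.3]
side 115 94 s [-33.1  -3.3  32.6] t [-27.1   0.7  38.8]
side 125 11 s [-2.3  0.4  1.4] t [-19.3  22.5  34.5]
side 135 12 s [-3.9 -0.4  2.4] t [-15.2  18.8  28.1]
side 145 12 s [-3.8 -0.1  3. ] t [-6.8  3.4 18.9]
side 155 8 s [-4.1  1.2  2.1] t [-7.5 17.2 20.8]
side 165 9 s [-3.4  0.2  1.9] t [-10.3  18.1  22.1]
side 175 12 s [-2.4  0.8  4.5] t [-9.7 10.3 22.2]
side 185 32 s [-3.3  4.9 12. ] t [-16.3   7.1  31.3]
side 195 50 s [-3.4  6.1 11.3] t [-28.4   3.7  33.6]
side 205 67 s [-9.9  3.6 10.9] t [-20.9   4.8  34.2]
side 215 45 s [-8.4  4.9 12.1] t [-19.1 -11.3  32.8]
wrist 65 1563 s [-33.2  -0.9  29.6] t [-29.6   2.   31.6]
wrist 75 1102 s [-33.3  -9.2  31.4] t [-29.4  15.1  34.9]
wrist 85 334 s [-32.9  -9.9  31.8] t [-29.3  -5.2  34. ]
wrist 95 1001 s [-32.8 -12.8  32.3] t [-30.3  -2.8  34.3]
wrist 105 332 s [-32.9 -13.8  31.6] t [-29.3  -6.7  33.2]
wrist 115 2246 s [-33.5 -12.5  30.4] t [-31.3  -7.   34.9]
wrist 125 176 s [-2.6 -1.5  1.5] t [-26.3  22.   30.4]
wrist 135 198 s [-2.6 -1.4  1.3] t [-19.8  15.1  23.6]
wrist 145 433 s [-2.4 -1.2  1.9] t [-13.6   0.5  16.3]
wrist 155 152 s [-2.6 -1.9 -0.1] t [-14.7 -10.4  17. ]
wrist 165 180 s [-2.6 -1.8 -0.1] t [-15.  -10.6  16.8]
wrist 175 156 s [-4.  -2.7 -1. ] t [-14.9   5.8  16.5]
wrist 185 675 s [-10.8  -6.7  -5.8] t [-25.2   0.1  26. ]
wrist 195 1712 s [-10.9  -6.7  -5.7] t [-27.8   0.1  28.3]
wrist 205 3866 s [-10.6  -4.1   5.9] t [-26.4   0.5  27. ]
wrist 215 1662 s [-10.9  -6.6  10.5] t [-25.6  16.6  26.2]
```

Request:
step_arm([
  [[-3,-8,0],0],
  [[-8,-22,0],0],
  [[-16,-40,0],0],
  [[-22,-54,0],0],
  [[-25,-60,0],0],
  [[-25,-60,0],0],
  [[-25,-60,0],0],
])

```text
clock: 7.85
eef_pos: [0.4854, 0.1859, 0.2588]
tool_rot: [-0.307, 0.952, 0.0, -0.0]
ft_force: [-0.6, -0.8, -3.1]
grip_width: 0.0328
grasp_force: 60.0
```

```bash
python3 - <<'E'
from h import *
o=bot.get_obs(); x=np.array(o['eef_pos']); print(o['clock'],x,o['tool_rot'])
a=np.radians(35.8); e=np.array([np.cos(a),np.sin(a)]); n=np.array([-e[1],e[0]]); dip=np.array([.5263,.2179])
print('s,t',(x[:2]-dip)@e,(x[:2]-dip)@n)
ims=[]
for c in ['side','top']:
    im,d=bot.camera(c); np.save(c+'2.npy',d)
    P,u,v=pts(c,d); r=P[:,:2]-dip; s=r@e*1e3; t=r@n*1e3; z=P[:,2]*1e3
    for nm,m in [('hook',(s>-35)&(s<15)&(abs(t)<12)&(z>152)&(z<180)),('rim',(s>-95)&(s<-15)&(abs(t)<50)&(z>108)&(z<122)),('legs',(s>-65)&(s<-40)&(abs(t)<50)&(z>145)&(z<180)),('low',(s>-95)&(s<-15)&(abs(t)<50)&(z>40)&(z<90))]:
        if m.sum()>3: print(c,nm,m.sum(),'s',np.round(np.percentile(s[m],[3,50,97]),1),'t',np.round(np.percentile(t[m],[3,50,97]),1),'z',np.round(np.percentile(z[m],[3,50,97]),1))
    k=im[140:260,210:330] if c=='side' else im[130:250,200:320]
    ims.append(cv2.resize(k,(400,400),interpolation=2))
cv2.imwrite('pics/pre.png',np.hstack(ims)[...,::-1])
E
```

```text
7.85 [0.48542097 0.18589123 0.25877673] [-3.06947511e-01  9.51726382e-01  1.01453126e-04 -3.30573731e-04]
s,t -0.05187927954537137 -0.0020486522581245926
side hook 39 s [-25.6  -9.   12.9] t [-1.8  2.5  5.5] z [157.7 163.6 173.4]
side rim 152 s [-85.8 -54.3 -17.9] t [-31.5   1.3  38.5] z [108.5 116.6 120.5]
side legs 39 s [-53.8 -51.2 -48.7] t [-12.3  13.4  19.7] z [147.7 160.4 177.9]
side low 187 s [-85.8 -49.6 -17.5] t [-28.8  13.7  39.3] z [72.1 76.8 89.3]
top rim 25 s [-84.1 -67.7 -50. ] t [26.9 32.2 33.9] z [114.1 118.8 121.9]
top low 40 s [-84.4 -62.1 -39.5] t [11.1 29.7 35. ] z [73.7 76.2 83. ]
```

View pics/pre.png

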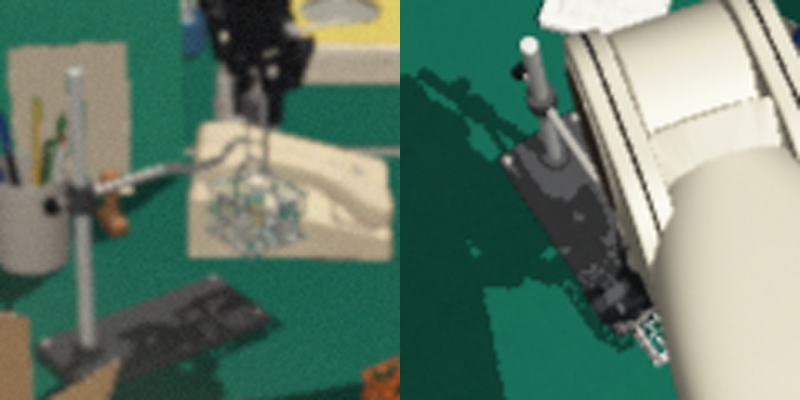

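```bash
python3 - <<'E'
from h import *
a=np.radians(35.8); e=np.array([np.cos(a),np.sin(a)]); n=np.array([-e[1],e[0]]); dip=np.array([.5263,.2179])
for c in ['top','side']:
    P,u,v=pts(c,np.load(c+'2.npy')); r=P[:,:2]-dip; s=r@e*1e3; t=r@n*1e3; z=P[:,2]*1e3
    for lo in range(220,700,40):
        m=(z>=lo)&(z<lo+40)&(s>-300)&(s<105)&(abs(t)<150)
        if m.sum()>5: print(c,lo,m.sum(),'s max',np.round(np.percentile(s[m],[50,95,100])),'t',np.round(np.percentile(t[m],[5,95])))
print(bot.get_obs()['joint_pos'])
E
```

```text
top 220 44 s max [-60. -52. -40.] t [25. 49.]
top 260 136 s max [-53. -41. -38.] t [37. 63.]
top 300 29 s max [-56. -44. -37.] t [33. 37.]
top 340 23 s max [-48. -36. -34.] t [31. 36.]
top 460 16 s max [-72.  -9.  -5.] t [31. 49.]
top 500 9 s max [-75. -69. -69.] t [46. 48.]
top 540 39 s max [-50. -17. -13.] t [37. 55.]
top 580 324 s max [-24.  -6.   1.] t [-39.  58.]
top 620 5309 s max [-84. -28.  -7.] t [-34.  60.]
top 660 8451 s max [-204. -143. -126.] t [-4. 99.]
side 220 267 s max [-43. -37. -32.] t [-44.  54.]
side 260 401 s max [-42. -34. -29.] t [-55.  65.]
side 300 282 s max [-34. -16. -14.] t [-7. 39.]
side 340 378 s max [-31. -16. -12.] t [-9. 37.]
side 380 374 s max [-30. -16. -12.] t [-8. 37.]
side 420 412 s max [-33. -13.  -5.] t [-8. 37.]
side 460 563 s max [-29.  -4.  -0.] t [-24.  48.]
side 500 647 s max [-31.  -5.  -2.] t [-29.  48.]
side 540 688 s max [-30.  -6.   1.] t [-31.  56.]
side 580 1371 s max [-66.  -4.   5.] t [-33.  87.]
side 620 1852 s max [-134.  -30.   -6.] t [-23. 113.]
side 660 307 s max [-185. -134. -126.] t [ 28. 118.]
[ 3.66063577e-01  3.03247175e-01 -2.93667599e-02  1.23836767e+00
  1.82721289e-04 -2.58349547e-01]
```

Clear of the post (arm ends at most about 50 mm ahead of the tool). Insert slowly.

Request:
step_arm([
  [[-4,-2,0],0],
  [[-10,-2,0],0],
  [[-18,-2,0],0],
  [[-27,-2,0],0],
  [[-30,-2,0],0],
])

```text
clock: 8.57
eef_pos: [0.5119, 0.2023, 0.2587]
tool_rot: [-0.307, 0.952, 0.0, 0.0]
ft_force: [0.8, 0.1, -2.5]
grip_width: 0.033
grasp_force: 60.1
```

Request:
step_arm([
  [[-6,0,0],0],
  [[-13,0,0],0],
  [[-20,0,0],0],
  [[-22,0,0],0],
  [[-22,0,0],0],
])

```text
clock: 9.2
eef_pos: [0.5292, 0.2146, 0.2588]
tool_rot: [-0.307, 0.952, -0.0, -0.0]
ft_force: [0.1, 0.3, -2.5]
grip_width: 0.0326
grasp_force: 60.1
```

```bash
python3 - <<'E'
from h import *
ims=[]
for c in ['side','wrist']:
    im,d=bot.camera(c); np.save(c+'3.npy',d)
    k=im[140:240,200:300] if c=='side' else im[160:400,140:380]
    ims.append(cv2.resize(k,(400,400),interpolation=2))
cv2.imwrite('pics/ins.png',np.hstack(ims)[...,::-1])
a=np.radians(35.8); e=np.array([np.cos(a),np.sin(a)]); n=np.array([-e[1],e[0]]); dip=np.array([.5263,.2179])
for c in ['side','wrist']:
    P,u,v=pts(c,np.load(c+'3.npy')); r=P[:,:2]-dip; s=r@e*1e3; t=r@n*1e3; z=P[:,2]*1e3
    for nm,m in [('tip',(s>-32)&(s<-8)&(abs(t)<9)&(z>150)&(z<180)),('legs',(abs(s)<9)&(abs(t)>9)&(abs(t)<24)&(z>155)&(z<180)),('grip',(abs(s)<11)&(abs(t)<16)&(z>183)&(z<205))]:
        if m.sum()>2: print(c,nm,m.sum(),'s',np.round(np.percentile(s[m],[3,50,97]),1),'t',np.round(np.percentile(t[m],[3,50,97]),1),'z',np.round(np.percentile(z[m],[3,50,97]),1))
E
```

```text
side tip 17 s [-24.7 -17.7 -12.3] t [0.1 2.4 6.1] z [159.9 166.6 173.7]
side legs 22 s [-2.8  0.2  2.9] t [-16.1 -11.1  17.7] z [157.3 168.1 178.3]
side grip 30 s [ 2.6  6.5 10.3] t [-15.2  -4.2  13.9] z [183.7 197.  204.6]
wrist tip 489 s [-27.5 -19.5  -8.5] t [-6.5 -3.1  0.7] z [161.8 170.2 174.4]
wrist legs 350 s [-2.9 -2.2 -0.6] t [-19.6 -15.6  12.3] z [155.6 168.4 178.9]
wrist grip 1380 s [-10.8  -7.   -4.1] t [-15.    0.6  14.8] z [184.4 197.8 204.6]
```

View pics/ins.png

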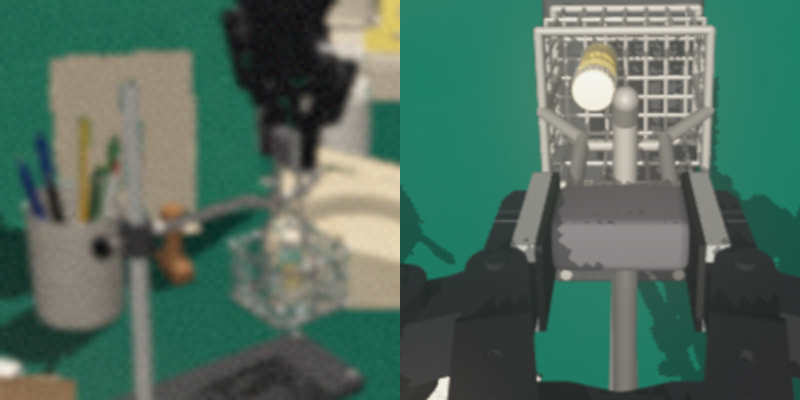

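Request:
step_arm([
  [[0,0,2],0],
  [[0,0,5],0],
  [[0,0,8],0],
  [[0,0,11],0],
  [[0,0,12],0],
  [[0,0,12],0],
])

```text
clock: 10.05
eef_pos: [0.5291, 0.2146, 0.2468]
tool_rot: [-0.307, 0.952, -0.0, -0.0]
ft_force: [-0.2, -0.2, -1.6]
grip_width: 0.0324
grasp_force: 60.1
```

Request:
step_arm([
  [[0,0,1],0],
  [[0,0,2],0],
  [[0,0,2],0],
])

```text
clock: 10.42
eef_pos: [0.5291, 0.2146, 0.2448]
tool_rot: [-0.307, 0.952, -0.0, -0.0]
ft_force: [-0.4, -0.2, -3.2]
grip_width: 0.0329
grasp_force: 60.1
```

Request:
step_arm([
  [[0,0,1],0],
  [[0,0,1],0],
  [[0,0,1],0],
])

```text
clock: 10.8
eef_pos: [0.5291, 0.2146, 0.2439]
tool_rot: [-0.307, 0.952, -0.0, 0.0]
ft_force: [1.0, -0.3, -2.4]
grip_width: 0.0326
grasp_force: 60.1
```

Request:
step_arm([
  [[0,0,1],0],
  [[0,0,1],0],
  [[0,0,1],0],
])

```text
clock: 11.18
eef_pos: [0.5291, 0.2146, 0.2429]
tool_rot: [-0.307, 0.952, -0.0, -0.0]
ft_force: [-0.1, 0.7, -2.1]
grip_width: 0.0328
grasp_force: 60.1
```

Request:
step_arm([
  [[0,0,1],0],
  [[0,0,1],0],
  [[0,0,1],0],
])

```text
clock: 11.55
eef_pos: [0.5291, 0.2146, 0.2419]
tool_rot: [-0.307, 0.952, 0.0, 0.0]
ft_force: [-1.1, -0.5, -2.0]
grip_width: 0.0329
grasp_force: 60.1
```

Request:
step_arm([
  [[0,0,0.7],0],
  [[0,0,0.7],0],
  [[0,0,0.7],0],
])

```text
clock: 11.92
eef_pos: [0.5291, 0.2146, 0.2412]
tool_rot: [-0.307, 0.952, 0.0, 0.0]
ft_force: [-0.4, 0.8, -2.2]
grip_width: 0.0329
grasp_force: 60.1
```

Request:
step_arm([
  [[0,0,0.7],0],
  [[0,0,0.7],0],
  [[0,0,0.7],0],
])

```text
clock: 12.3
eef_pos: [0.5292, 0.2146, 0.2408]
tool_rot: [-0.307, 0.952, 0.0, 0.0]
ft_force: [-0.3, -0.3, 0.5]
grip_width: 0.0324
grasp_force: 60.4
```

Request:
step_arm([
  [[0,0,0.7],0],
  [[0,0,0.7],0],
  [[0,0,0.7],0],
])

```text
clock: 12.68
eef_pos: [0.5292, 0.2146, 0.2406]
tool_rot: [-0.307, 0.952, 0.0, 0.001]
ft_force: [-2.9, -1.1, 4.8]
grip_width: 0.0328
grasp_force: 61.0
```

Request:
step_arm([
  [[0,0,-0.5],0],
  [[0,0,-0.5],0],
])

```text
clock: 12.92
eef_pos: [0.5292, 0.2146, 0.2407]
tool_rot: [-0.307, 0.952, 0.0, 0.0]
ft_force: [-2.1, 0.1, 5.0]
grip_width: 0.033
grasp_force: 60.9
```

Request:
step_arm([
  [[0,0,0],0],
  [[0,0,0],0],
  [[0,0,0],0],
  [[0,0,0],0],
], claw=-0.3)

```text
clock: 13.42
eef_pos: [0.5291, 0.2146, 0.2401]
tool_rot: [-0.307, 0.952, -0.0, -0.0]
ft_force: [0.2, 0.7, -0.2]
grip_width: 0.0556
grasp_force: 0.0
```

```bash
python3 - <<'E'
from h import *
o=bot.get_obs(); print(o['clock'],o['grip_width'],o['ft_force'])
im,d=bot.camera('wrist'); cv2.imwrite('pics/rel.png',im[...,::-1])
E
```

```text
13.425 0.05558918904381157 [ 0.16933992  0.70890653 -0.19298138]
```

View pics/rel.png

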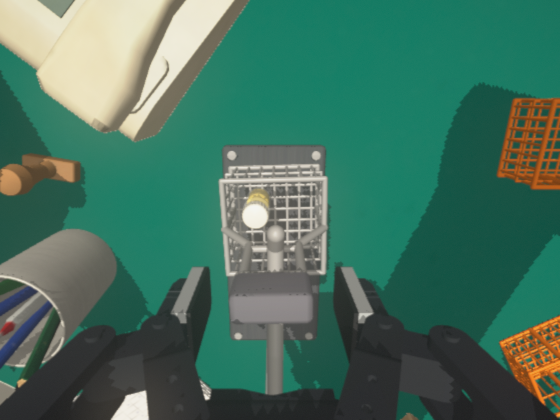

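Released: the basket hangs on the hook (grip at about (270,297)), the vial is inside, and the fingers are clear on both sides. Retreat straight up.

Request:
step_arm([
  [[0,0,-5],0],
  [[0,0,-15],0],
  [[0,0,-30],0],
  [[0,0,-50],0],
  [[0,0,-70],0],
  [[0,0,-90],0],
  [[0,0,-100],0],
  [[0,0,-100],0],
  [[0,0,-100],0],
  [[0,0,-100],0],
])

```text
clock: 14.72
eef_pos: [0.5288, 0.2144, 0.3393]
tool_rot: [-0.307, 0.952, -0.0, -0.001]
ft_force: [-0.1, 0.4, 0.3]
grip_width: 0.0555
grasp_force: 0.0
```

```bash
python3 - <<'E'
from h import *
ims=[]; D=[]
o=bot.get_obs(); print(o['clock'],o['eef_pos'],o['ft_force'])
for c in ['side','wrist']:
    im,d=bot.camera(c); D.append(pts(c,d)[0])
    k=im[130:250,200:320] if c=='side' else im[130:370,150:390]
    ims.append(cv2.resize(k,(400,400),interpolation=2))
cv2.imwrite('pics/fin.png',np.hstack(ims)[...,::-1])
a=np.radians(35.8); e=np.array([np.cos(a),np.sin(a)]); n=np.array([-e[1],e[0]]); dip=np.array([.5263,.2179])
for P in D:
    r=P[:,:2]-dip; s=r@e*1e3; t=r@n*1e3; z=P[:,2]*1e3
    for nm,lo,hi in [('grip',172,196),('rim',95,106),('low',50,64)]:
        m=(abs(s)<60)&(abs(t)<45)&(z>lo)&(z<hi)
        if nm=='grip': m&=(abs(s)<13)&(abs(t)<25)
        if m.sum()>3: print(nm,m.sum(),'s',np.round(np.percentile(s[m],[3,97]),1),'t',np.round(np.percentile(t[m],[3,97]),1),'z',np.round(np.percentile(z[m],[3,97]),1))
E
```

```text
14.725 [0.52881588 0.21444001 0.33934651] [-0.11396853  0.40186178  0.26275549]
grip 81 s [-5.3  9.5] t [-17.   16.7] z [173.5 193.3]
rim 118 s [-31.8  34.8] t [-31.2  35.8] z [ 95.8 104.7]
low 135 s [-28.2  34.7] t [-29.8  37.2] z [54.  63.4]
grip 1274 s [-7.1  5.3] t [-20.8  10.5] z [175.6 193.4]
rim 1161 s [-32.4  32.8] t [-35.5  31. ] z [ 98.  103.4]
low 1214 s [-31.8  31.8] t [-33.1  30.5] z [55.1 60.4]
```

View pics/fin.png

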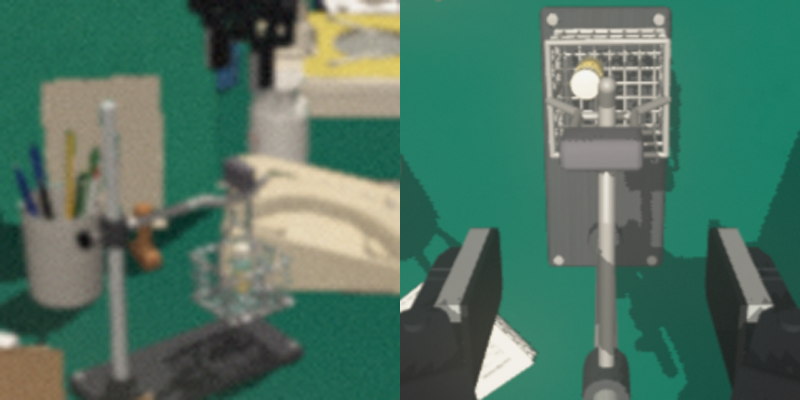

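The basket hangs upright in the dip, about 55 mm up, with the vial inside and the gripper clear above it.

```bash
python3 -c "
from workcell import bot
print(bot.job_done())"
```

```text
the job is handed in; nothing more can be done
None
```

The basket hangs upright and free in the hook's dip, its underside about 55 mm above the desk and the vial inside; the gripper is clear above it, and I handed the job in about 15 s into the run (no verdict was returned).

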